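Pin the dicer plates into line

TASK

The three sliding plates of the vegetable dicer have slipped out of line with the bore in its white base. Take the tapered steel locating pin by its red handle out of the grey rest, work it down through the holes of the top cover plate and of the two hidden blade carriers under it until it stands fully home, shoulder down on the cover plate, and let go. Feel your way in gently without ramming the pin, move the plates only with the pin and never push the dicer with the gripper, and leave the things standing around where they are.

Things in the scene. Friction and masses are not known exactly. Their poses are not given: they have to be found in the camera images.
- dicer: Vegetable dicer, fixed on the table: white base 236 x 110 mm (its x and y), 36 mm high; on it three steel plates 6 mm thick, 1 mm apart, between aluminium guide rails (rail tops 57 mm above the table). Origin: centre of the underside, at table height; z up, x along the rails. Each plate slides along x only, up to 20 mm either way from in line, takes about 2.5 N to slide and stays where it is left.
- bore (a point): Centre of the mouth of the vertical bore in the white base, 36 mm above the table, fixed at x = -50 mm, y = 0 of the dicer. The bore is 16 mm across and goes right through the base. A pin tip that is through all plates but misses the bore lands on the solid base at this height. Axes as the dicer's.
- upper_level (a point): Point fixed to the dicer on the bore's axis, 50 mm above the table, at the top face of the hidden upper blade carrier (44 to 50 mm). The carrier's own 16 mm hole starts anywhere from 16 mm towards -x to 16 mm towards +x (dicer axes) of here, not sideways in y; nothing reports where. A tip that misses that hole lands on solid plate at this height. The plates do not drag each other.
- lower_level (a point): Point fixed to the dicer on the bore's axis, 43 mm above the table, at the top face of the hidden lower blade carrier (37 to 43 mm). Its own 16 mm hole also starts anywhere from 16 mm towards -x to 16 mm towards +x of here, not sideways in y, regardless of the upper one; nothing reports where. A tip that misses it lands on solid plate at this height.
- home (a point): Point fixed to the dicer, on the axis of the bore, 57 mm above the table, level with the top face of the cover plate: where the underside of the pin's shoulder must finally sit. Axes as the dicer's.
- cover_hole (a point): Centre of the 16 mm hole in the top cover plate (bright steel, 51 to 57 mm above the table), at its top face. It moves with the cover plate; starts up to 7 mm from the bore's axis along the dicer's x, either way.
- pin: Steel locating pin with red handle, 0.13 to 0.24 kg, upright in the rest. Origin: centre of the tip; z up to the handle. Tip 9 mm across, growing evenly to 14 mm across 24 mm above the tip, then straight to the shoulder, a disc 28 mm across, 52 to 56 mm above the tip. Handle 20 x 20 mm square, sides along the pin's x and y, 56 to 100 mm above the tip. It may stand in the dicer turned any way.
- pin_shoulder (a point): Centre of the underside of the pin's shoulder, on its axis, 52 mm above the tip; axes as the pin's.
- pin_handle (a point): Middle of the handle where it is best gripped, on the pin's axis, 81 mm above the tip; axes as the pin's.
- pin_rest: Grey block 64 x 64 mm on a black foot 80 x 80 mm, 60 mm high, fixed on the table, with a vertical 18 mm hole in its middle in which the pin stands. Origin: centre of the underside.
- pepper_shaker: White pepper shaker, 47 mm across, 66 mm high, loose bystander; origin at the centre of its underside.
- dip_cup_1: Small grey dip cup, 63 mm across, 36 mm high, loose bystander; origin at the centre of its underside.
- sharpening_stone: Sharpening stone, 44 x 120 x 26 mm, brown over grey, loose bystander; origin at the centre of its underside.
Not all that is in view belongs to the job. Of the things that look like the pin, the smaller one is meant.

How it is judged:
By the outcome, as a careful person would: the job done as asked, in the order asked, and still so for the second after the job is handed in, with the robot touching nothing.
It also fails if it takes over 67 s, if anything falls off the work surface, if the arm or the gripper's body presses on something with over 40 N, if the wrist force passes 120 N, or if a joint passes its speed limit or range.

ROBOT

A 6-joint arm with a two-finger parallel gripper is mounted at the origin on a cart in front of the work surface, level with it; the furniture and walls round the work are solid. World frame = base frame: x ahead of the robot, y to its left, z up, the work surface at z = 0. Lengths are in mm, angles in rad, forces in N, time in s.
With the tool pointing down it reaches from about 250 to 775 mm from the base axis. Payload 4 kg.
Tool frame: the origin (TCP) lies between the finger pads; the fingertips stand arm.nose_length ahead of it and the grasp point (between the pads) lies 11 mm behind it (arm.nose_length is the distance from the TCP to the fingertips, in mm); z points along the fingers, y is the line along which they close (so a half turn about z gives the same grasp; the last joint's range is limited). The gripper opens to 85 mm and grips with 20 to 120 N. Pads are 22 mm wide; open, the fingers measure 114 mm over their backs; the gripper's body (76 mm by 85 mm) begins 54 mm behind the grasp point. The pads swing forward as they close: fully open they stand 13 mm farther back than shut.
Start: joints at [-1.289, 0.087, 1.371, -0, 1.684, -0.103], TCP at [206.455, -509.801, 204.241] pointing down, gripper open.
Joint ranges: [-3.1, 3.1], [-0.76, 2.03], [0.27, 2.55], [-1.08, 4.22], [0.17, 2.65], [-2.57, 2.57]. Speed limits (rad/s): [2.79, 2.79, 3.14, 3.14, 3.14, 3.14].

INTERFACE

Orientations are given as a 3x3 rotation matrix whose columns are the frame's x, y, z axes.
In Python, from workcell import arm, gripper_open, grab, solver, eyes, job_done, status gives the robot as it stands. The module is installed in compiled form; this text tells all that it offers. Calls block until the motion is done:
- arm.goto(position, orientation): joint-space move of the TCP to a pose.
- arm.move_linear(position, rot=None, max_speed=150, guard=None): straight line of the TCP; rot=None keeps the orientation; max_speed is the mean speed in mm/s. With guard (N) it stops when the force on the tool has changed by that much, and returns True; else False.
- arm.goto_joints(angles): joint-space move.
- gripper_open() and grab(f_grip=None): open the fingers fully, or close them until they stop; f_grip is the grip in N (None keeps the last).
- arm.pause(seconds).
- solver.inverse_kinematics(position, orientation): joint angles nearest the present ones, or None.
- eyes.grab_frame(name): name is "scene" or "side" or "wrist"; returns a dict with "frame" (420x560x3 uint8, red, green, blue), "fx", "fy", "cx", "cy" (pixels), "cam_to_world" (4x4, takes a point from camera to world coordinates). Camera axes: x right, y down, z forward; pixel columns grow to the right and rows downward; lengths in mm; the calibration is good to about 2 mm. A picture is of the moment at which its call begins. There is no depth.
A pose or a line that the arm cannot do raises arm.Unreachable and nothing moves.
- job_done(): hands the job in; it is judged then, once.
Readings, each from a call of its own:
- status.current_clock(): time.
- status.current_joint_positions(): joint angles.
- status.current_joint_velocities(): joint speeds.
- status.current_joint_torque(): joint torques, N m.
- status.current_tool_pos(): TCP position.
- status.current_ee_rot(): TCP orientation.
- status.current_ft_force(): force on the tool from outside, world axes, zero at the start.
- status.current_ft_torque(): the same for the moment, N m.
- status.current_gripper_width(): opening from 0.0 (shut) to 1.0 (fully open).
- status.current_gripper_force(): force on a finger pad.
Only numpy, scipy, OpenCV 4.12 (cv2) and the standard library are available. Lean on these libraries where they do the work, as an engineer would, in place of code of your own. Each camera call takes 0.05 s, during which the arm holds its last target. There are 200 camera calls.

## Working session

There is one attempt and no reset: what is moved stays moved. The work goes in short steps, each a Python script; the robot and the scene stay as the last script left them, time stands still between calls to the robot, and variables do not carry over. Pictures are saved under pics/ and viewed, at most 10 in all, crops included, and the job is handed in when it is done.

```bash
mkdir -p pics
python3 - <<'E'
from workcell import arm,eyes,status
import cv2,numpy as np
for n in("scene","side"):
    f=eyes.grab_frame(n);cv2.imwrite(f"pics/{n}0.png",f["frame"][:,:,::-1])
    print(n,f["fx"],f["fy"],f["cx"],f["cy"],np.round(f["cam_to_world"],3).tolist())
print(arm.nose_length,status.current_clock(),status.current_gripper_width())
E
```

```text
scene 379.72580757630107 379.72580757630107 285.1854590683129 211.85260846595125 [[-0.881, -0.316, 0.352, 232.458], [-0.472, 0.617, -0.629, 603.716], [-0.018, -0.72, -0.693, 775.304], [0.0, 0.0, 0.0, 1.0]]
side 435.2766626007988 435.2766626007988 276.1890617653357 211.5481862020529 [[0.995, -0.049, 0.089, 510.982], [-0.102, -0.546, 0.831, -914.111], [0.008, -0.836, -0.549, 678.223], [0.0, 0.0, 0.0, 1.0]]
8.0 0.1 0.9989272527852933
```

View pics/scene0.png

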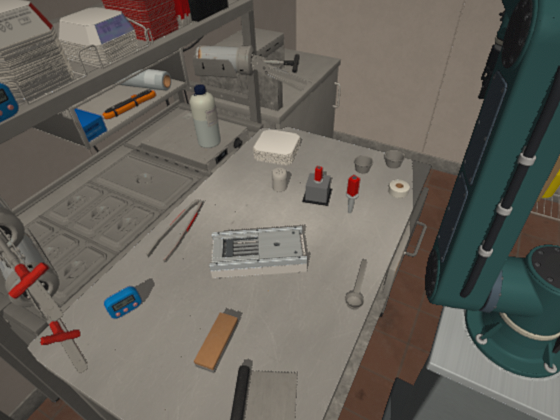

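View pics/side0.png

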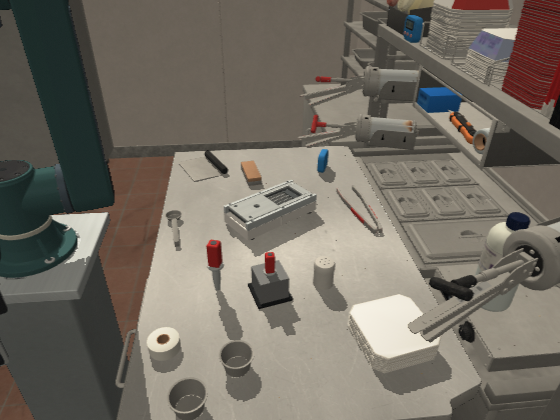

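Scene shows the pin's red handle in the rest at (319,173), the bigger look-alike standing free at (353,186), and the dicer around (260,248). In side they are at (270,262), (214,254) and (270,208).

```bash
cat > h.py <<'E'
from workcell import arm,gripper_open,grab,solver,eyes,job_done,status
import cv2,numpy as np
def ray(f,uv):
    T=np.array(f["cam_to_world"]);d=T[:3,:3]@np.array([(uv[0]-f["cx"])/f["fx"],(uv[1]-f["cy"])/f["fy"],1]);return T[:3,3],d
def onz(f,uv,z):
    o,d=ray(f,uv);return o+d*(z-o[2])/d[2]
def proj(f,p):
    T=np.array(f["cam_to_world"]);c=T[:3,:3].T@(np.array(p)-T[:3,3]);return c[:2]/c[2]*[f["fx"],f["fy"]]+[f["cx"],f["cy"]]
def tri(*fu):
    A=np.zeros((3,3));b=np.zeros(3)
    for f,uv in fu:
        o,d=ray(f,uv);d=d/np.linalg.norm(d);M=np.eye(3)-np.outer(d,d);A+=M;b+=M@o
    return np.linalg.solve(A,b)
def red(f):
    h=cv2.cvtColor(f["frame"],cv2.COLOR_RGB2HSV)
    return (((h[...,0]<8)|(h[...,0]>172))&(h[...,1]>150)&(h[...,2]>70)).astype(np.uint8)
def blobs(m,amin=30):
    n,_,s,c=cv2.connectedComponentsWithStats(m);return [(np.round(c[i],1),s[i].tolist()) for i in range(1,n) if s[i,4]>=amin]
def down(yaw): # tool x axis at yaw, z down
    c,s=np.cos(yaw),np.sin(yaw);return np.array([[c,s,0],[s,-c,0],[0,0,-1.]])
def save(f,name): cv2.imwrite("pics/"+name+".png",f["frame"][:,:,::-1])
E
python3 - <<'E'
from h import *
S=eyes.grab_frame("scene");D=eyes.grab_frame("side")
for f in(S,D):
    for c,s in blobs(red(f)): print(c,s,np.round(onz(f,c,88)))
print(np.round([tri((S,(319,173)),(D,(270,262))),tri((S,(353,186)),(D,(214,254))),onz(S,(260,243),57),onz(D,(271,203),57),onz(S,(279,180),33),onz(D,(324,272),33)]))
print(status.current_ee_rot().round(3).tolist())
W=eyes.grab_frame("wrist");T=np.array(W["cam_to_world"]);R=status.current_ee_rot()
print("cam in tool",(R.T@(T[:3,3]-status.current_tool_pos())).round(1),(R.T@T[:3,:3]).round(3).tolist(),W["fx"])
E
```

```text
[152.5  12.5] [102, 0, 88, 40, 1513] [ 2070. -1151.    88.]
[40.5 15.5] [29, 4, 23, 25, 95] [2641. -829.   88.]
[138.5  31.2] [131, 22, 14, 18, 105] [1918. -877.   88.]
[317.9 173.5] [315, 167, 7, 14, 88] [ 572. -205.   88.]
[352.8 185.7] [347, 175, 13, 21, 189] [ 462. -199.   88.]
[191.3 221.9] [187, 213, 10, 18, 32] [777. 122.  88.]
[ 26.3 277.9] [9, 263, 39, 35, 580] [998. 434.  88.]
[ 58.4 334.3] [41, 321, 39, 24, 416] [816. 493.  88.]
[480.1   4.3] [452, 0, 57, 10, 516] [2834. 3277.   88.]
[542.6   5.7] [524, 0, 36, 16, 208] [3376. 3167.   88.]
[536.2  59.5] [503, 8, 57, 99, 2806] [2152. 1338.   88.]
[322.8  78.8] [316, 77, 15, 5, 63] [ 935. 1075.   88.]
[520.9  98.8] [502, 88, 40, 21, 106] [1701.  735.   88.]
[316.3 123.8] [311, 115, 15, 18, 106] [808. 536.  88.]
[357.  215.2] [351, 208, 13, 15, 41] [802. -54.  88.]
[213.9 253.9] [207, 240, 15, 28, 314] [ 457. -173.   88.]
[269.2 262.8] [265, 252, 9, 21, 163] [ 572. -213.   88.]
[[ 573. -210.   87.]
 [ 458. -186.   98.]
 [ 600.   81.   57.]
 [ 602.   70.   57.]
 [ 693. -186.   33.]
 [ 697. -191.   33.]]
[[0.927, 0.375, -0.0], [0.375, -0.927, 0.001], [0.0, -0.001, -1.0]]
cam in tool [ 8.44e+01  1.00e-01 -1.70e+02] [[0.001, -0.945, -0.327], [1.0, 0.001, -0.001], [0.001, -0.327, 0.945]] 317.91961351684637
```

Run:
```python
from h import *
import pickle
fs={}
for n,p in(("dicer",(590,75,230)),("pin",(573,-210,210))):
    arm.goto(np.array(p,float),down(0.));arm.pause(.2);f=eyes.grab_frame("wrist");save(f,n);fs[n]=f;print(n,status.current_clock(),status.current_joint_positions().round(2))
pickle.dump(fs,open("fs.pkl","wb"))
```

```text
dicer 2.9833 [ 0.03  0.18  1.21 -0.    1.75  1.6 ]
pin 4.3333 [-0.44  0.22  1.21  0.    1.71  1.13]
```

View pics/dicer.png

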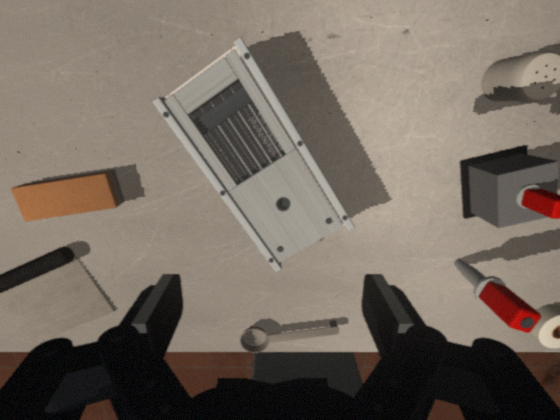

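View pics/pin.png

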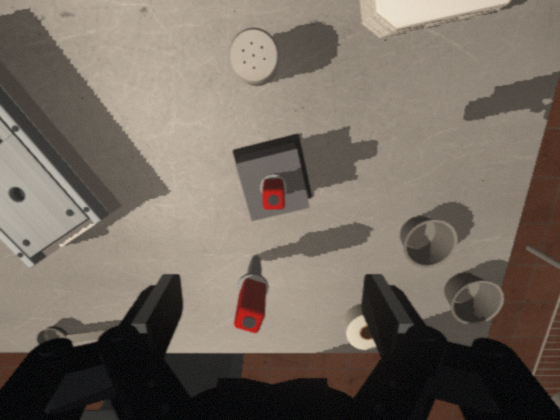

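Dicer view: cover hole at about (283,204), rail ends near (240,42), (158,100), (275,268), (350,226). Pin view: handle top at (274,200), rest slightly turned. I'll zoom on both in one composite.

Run:
```python
from h import *
import pickle
fs=pickle.load(open("fs.pkl","rb"))
a=fs["dicer"]["frame"][30:280,145:365];b=fs["pin"]["frame"][160:225,225:320]
A=cv2.resize(a,None,fx=2.2,fy=2.2,interpolation=cv2.INTER_CUBIC);B=cv2.resize(b,None,fx=3.3,fy=3.3,interpolation=cv2.INTER_CUBIC)
C=np.zeros((600,800,3),np.uint8);C[:A.shape[0],:A.shape[1]]=A;C[:B.shape[0],485:485+B.shape[1]]=B[:,:315]
cv2.imwrite("pics/comp.png",C[:,:,::-1])
g=cv2.cvtColor(a,cv2.COLOR_RGB2GRAY)
for c,s in blobs((g<75).astype(np.uint8),8): print("dark",c+[145,30],s)
m=red(fs["pin"])
for c,s in blobs(m):
    print(c,s)
```

```text
dark [246.8  55.4] [101, 24, 3, 4, 8]
dark [230.8 130.3] [44, 50, 90, 104, 3759]
dark [162.1  98.9] [16, 68, 3, 3, 8]
dark [259.4 117.1] [113, 86, 3, 4, 8]
dark [257.8 124.3] [111, 92, 4, 6, 10]
dark [264.4 125.1] [118, 94, 3, 4, 8]
dark [263.1 132.1] [117, 100, 4, 5, 8]
dark [282.  152.4] [135, 120, 5, 5, 14]
dark [282.5 203.6] [132, 168, 12, 12, 111]
dark [170.2 276.8] [15, 244, 20, 6, 100]
[272.7 197.4] [263, 181, 21, 29, 364]
[247.  312.8] [235, 280, 29, 53, 603]
```

View pics/comp.png

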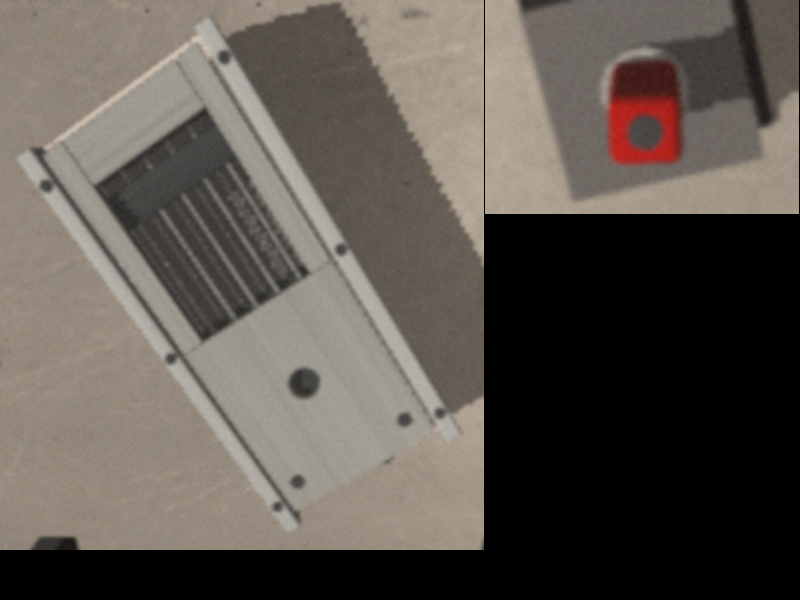

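Run:
```python
from h import *
import pickle
fs=pickle.load(open("fs.pkl","rb"));f=fs["dicer"]
q=lambda x,y:onz(f,(145+x/2.2,30+y/2.2),57)
L=[q(46,186),q(171,358),q(278,507)];R=[q(224,57),q(341,249),q(440,413)]
n=np.linalg.norm
print("L",np.round(L,1).tolist(),"R",np.round(R,1).tolist())
print("spacing",n(L[0]-L[1]),n(L[1]-L[2]),n(R[0]-R[1]),n(R[1]-R[2]),"across",n(L[0]-R[0]),n(L[2]-R[2]))
ux=(L[0]-L[2]+R[0]-R[2]);yaw=np.arctan2(ux[1],ux[0]);u=np.array([np.cos(yaw),np.sin(yaw),0]);v=np.array([-u[1],u[0],0])
c=(L[0]+L[2]+R[0]+R[2])/4;cm=(L[1]+R[1])/2
hole=onz(f,(282.5,203.6),57)
print("yaw",np.degrees(yaw),"c",c,cm,"rail ends",[(q(*p)-c)@u for p in((20,158),(206,20),(293,530),(455,437))])
print("hole",hole,"dicer xy",(hole-c)@u,(hole-c)@v)
p=fs["pin"];print("pin top",onz(p,(273.5,200),108), "hole from pin view",onz(p,(16.5,194),57))
S=eyes.grab_frame("scene");D=eyes.grab_frame("side")
print("proj hole scene/side",proj(S,hole),proj(D,hole))
```

```text
L [[660.4, 184.1, 57.0], [576.4, 129.6, 57.0], [491.4, 75.1, 57.0]] R [[715.3, 98.9, 57.0], [631.2, 44.5, 57.0], [546.5, -9.7, 57.0]]
spacing 100.13485931619142 100.94169356511136 100.20608978457366 100.53320762192924 across 101.32325517852841 101.15720637466858
yaw 32.78775415439092 c [603.40519438  87.08317985  57.        ] [603.77903595  87.02635082  57.        ] rail ends [np.float64(116.70931247602743), np.float64(116.86548628889228), np.float64(-117.19202233339989), np.float64(-116.51669096618338)]
hole [563.59576231  62.4091822   57.        ] dicer xy -46.82876145576043 0.8149490922368078
pin top [ 573.3720405  -209.88702649  108.        ] hole from pin view [563.2536073   62.06485825  57.        ]
proj hole scene/side [276.07543019 243.12479174] [256.79132003 205.19133334]
```

Everything agrees: rails span ±117 mm, the cover hole is at x ≈ -46.8 and the pin at (573.4, -209.9). Next I grasp and go above the hole.

```bash
cat >> h.py <<'E'
YAW=np.radians(32.8);U=np.array([np.cos(YAW),np.sin(YAW),0]);V=np.array([-U[1],U[0],0]);C=np.array([603.5,87.1,0])
RI=down(YAW+np.pi/2)
E
python3 - <<'E'
from h import *
gx,gy=573.4,-209.9
arm.goto(np.array([gx,gy,125]),down(0.))
arm.move_linear(np.array([gx,gy,78.]),max_speed=120)
grab(90);f0=status.current_ft_force()
print(status.current_gripper_width(),status.current_gripper_force(),f0)
arm.move_linear(np.array([gx,gy,150.]),max_speed=120)
h=C+U*-46.8+V*.4
arm.goto(np.array([h[0],h[1],155]),RI)
arm.pause(.2)
print(status.current_ft_force(),status.current_gripper_width(),status.current_tool_pos(),status.current_clock())
save(eyes.grab_frame("wrist"),"above");
for n in("scene","side"):
    f=eyes.grab_frame(n);print(n,[(c,s) for c,s in blobs(red(f)) if np.linalg.norm(c-proj(f,[h[0],h[1],165]))<40],proj(f,[h[0],h[1],165]))
E
```

```text
0.16998936669434264 88.15807241946459 [-1.05011979  1.19113031  3.30451861]
[ 0.65398937  0.34649767 -1.99988778] 0.1769899657528898 [564.06859513  61.46521227 154.90485643] 8.5333
scene [(array([274.8, 214.2]), [271, 205, 9, 18, 113])] [274.38368713 212.08071188]
side [(array([255.3, 171.2]), [251, 162, 9, 18, 127])] [256.2195271  169.11077946]
```

View pics/above.png

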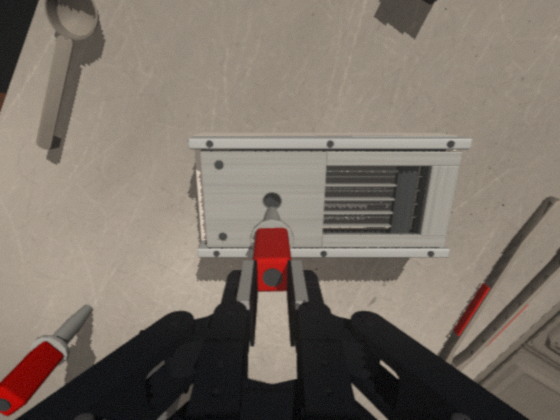

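The pin is held upright with its tip near (272,215), right at the cover hole (272,200). I'll descend into the cover and probe for the upper carrier.

```bash
cat >> h.py <<'E'
AX=C+U*-50+V*.4   # bore axis estimate
def at(dx,tip,dy=0.):
    p=AX+U*dx+V*dy;return np.array([p[0],p[1],tip+70.])
def st():
    p=status.current_tool_pos();d=p-AX;F=status.current_ft_force()
    return np.round([d@U,d@V,p[2]-70,F@U,F@V,F[2],status.current_clock()],2)
def probe(xs,level,dy=0.,guard=5):
    for x in xs:
        arm.move_linear(at(x,level+1.2,dy),max_speed=30)
        hit=arm.move_linear(at(x,level-3.5,dy),max_speed=15,guard=guard);s=st();print("probe",x,hit,s)
        if s[2]<level-1.8: return x
        arm.move_linear(at(s[0],level+1.2,dy),max_speed=30)
E
python3 - <<'E'
from h import *
arm.move_linear(at(3.2,60),max_speed=60);arm.pause(.1);print(st())
hit=arm.move_linear(at(3.2,51.5),max_speed=15,guard=5);s=st();print(hit,s)
if s[2]<54: print(probe([3.2,8.3,13.4,-1.9,-7,-12,-15],50))
E
```

```text
[ 3.44 -0.12 60.35 -0.18  0.38 -0.79  9.35]
False [ 3.200e+00 -2.000e-02  5.148e+01  1.300e-01 -3.200e-01 -1.510e+00
  1.007e+01]
probe 3.2 True [ 3.53 -0.24 50.6   0.41  0.33  4.47 10.54]
probe 8.3 True [ 7.74 -0.2  50.59 -1.85  0.33  5.31 11.32]
probe 13.4 True [ 1.241e+01 -2.700e-01  5.054e+01 -2.120e+00 -4.000e-02  4.740e+00
  1.212e+01]
probe -1.9 True [-0.43 -0.36 50.64  1.55 -0.91  2.84 13.23]
probe -7 True [-6.22 -0.31 50.57  0.94  0.63  2.99 14.08]
probe -12 False [-1.198e+01  4.000e-02  4.631e+01  2.500e+00  3.600e-01 -1.350e+00
  1.513e+01]
-12
```

Run:
```python
from h import *
hit=arm.move_linear(at(-12,44.6),max_speed=15,guard=5);print(hit,st())
print(probe([-12,-14,-7.5,-3,1.5,6,10.5,14],43.3))
```

```text
False [-12.02  -0.    44.49   2.93  -0.95  -0.27  15.41]
probe -12 True [-11.03  -0.3   43.65   0.92  -0.11   2.58  15.89]
probe -14 True [-13.05  -0.31  43.61   1.5   -0.44   2.93  16.62]
probe -7.5 True [-8.44 -0.11 43.57 -0.84 -0.36  5.53 17.42]
probe -3 True [-4.4  -0.26 43.51 -3.41 -1.5   3.92 18.23]
probe 1.5 True [-0.11 -0.44 43.43 -3.37 -0.92  5.02 19.08]
probe 6 True [ 4.560e+00 -4.700e-01  4.338e+01 -4.090e+00  3.000e-02  4.670e+00
  1.993e+01]
probe 10.5 True [ 9.11 -0.48 43.16 -3.89 -0.3   4.92 20.79]
probe 14 True [12.65 -0.48 42.63 -2.47  0.52  5.28 21.64]
None
```

Run:
```python
from h import *
print(probe([15.5,17.5],43.3))
print(st())
```

```text
probe 15.5 True [ 1.395e+01 -3.500e-01  4.142e+01 -2.460e+00  3.000e-02  4.670e+00
  2.247e+01]
15.5
[ 1.395e+01 -3.500e-01  4.142e+01 -2.460e+00  3.000e-02  4.670e+00
  2.247e+01]
```

Run:
```python
from h import *
arm.move_linear(at(16,42.5),max_speed=30);print(st())
for x in(17,18.5):
    arm.move_linear(at(x,42.5),max_speed=30);hit=arm.move_linear(at(x,39),max_speed=15,guard=5);s=st();print(x,hit,s)
    if s[2]<40: break
    arm.move_linear(at(s[0],42.5),max_speed=30)
```

```text
[15.61  0.13 41.83 -3.58 -0.84 -0.09 22.75]
17 False [17.02 -0.19 39.63 -4.77 -0.44  1.9  23.38]
```

Run:
```python
from h import *
arm.move_linear(at(17,38.2),max_speed=15,guard=5);print(st())
arm.move_linear(at(0,38.2),max_speed=30);print(st())
for x in(0,-1.5,1.5):
    arm.move_linear(at(x,37.8),max_speed=30)
    hit=arm.move_linear(at(x,32),max_speed=15,guard=6);s=st();print(x,hit,s)
    if s[2]<34: break
    arm.move_linear(at(x,37.8),max_speed=30)
```

```text
[17.18 -0.25 39.1  -5.37 -0.84  2.16 23.63]
[ 1.99 -0.05 38.86  4.91 -0.09 -1.18 24.35]
0 False [ 2.46 -0.45 33.53  5.89 -0.42  1.54 25.13]
```

Run:
```python
from h import *
arm.pause(.15);s=st();print(s)
x,y=0.,0.;z=31.
for i in range(12):
    hit=arm.move_linear(at(x,z,y),max_speed=20,guard=6);s=st();print(hit,round(x,2),round(y,2),z,s)
    if hit:
        z=s[2]+.5
        x+=np.clip(s[3]*.15,-.8,.8);y+=np.clip(s[4]*.15,-.8,.8)
        arm.move_linear(at(x,z,y),max_speed=10);z-=3
    else: z-=4
    if s[2]<16: break
```

```text
[ 2.460e+00 -4.800e-01  3.354e+01  5.790e+00  1.000e-02  1.500e+00
  2.528e+01]
False 0.0 0.0 31.0 [ 2.6  -0.57 32.85  5.4  -0.84  1.85 25.53]
False 0.0 0.0 27.0 [ 2.69 -0.68 29.16  6.36 -0.75  2.91 25.88]
False 0.0 0.0 23.0 [ 2.6  -0.67 25.11  5.19 -0.34  3.18 26.23]
False 0.0 0.0 19.0 [ 2.52 -0.67 21.08  5.55  0.21  3.08 26.58]
False 0.0 0.0 15.0 [ 2.38 -0.7  16.95  4.67 -0.13  3.01 26.93]
False 0.0 0.0 11.0 [ 1.95 -0.56 12.4   6.89 -0.27  3.16 27.28]
```

Run:
```python
from h import *
x,y=0.8,-.3
arm.move_linear(at(x,11,y),max_speed=15);print(st())
for z in(8,5,3,1.5):
    hit=arm.move_linear(at(x,z,y),max_speed=12,guard=6);s=st();print(hit,z,s)
    if hit: break
arm.pause(.1);print(st(),status.current_gripper_width())
save(eyes.grab_frame("side"),"side1")
f=eyes.grab_frame("side");c=proj(f,[AX[0],AX[1],60]).astype(int);a=f["frame"][c[1]-60:c[1]+40,c[0]-60:c[0]+60]
cv2.imwrite("pics/sidec.png",cv2.resize(a,None,fx=5,fy=5,interpolation=cv2.INTER_CUBIC)[:,:,::-1])
```

```text
[ 2.13 -0.65 11.95  5.62 -0.62  2.68 27.53]
False 8 [ 2.   -0.63  8.62  5.3   0.13  2.4  27.93]
False 5 [ 1.87 -0.68  5.92  5.32  0.09  4.23 28.33]
True 3 [ 2.55 -0.88  5.97  0.72  0.14  3.82 28.54]
[ 2.810e+00 -9.400e-01  6.030e+00 -2.800e-01  2.000e-02  3.610e+00
  2.864e+01] 0.1714744472344152
```

View pics/sidec.png

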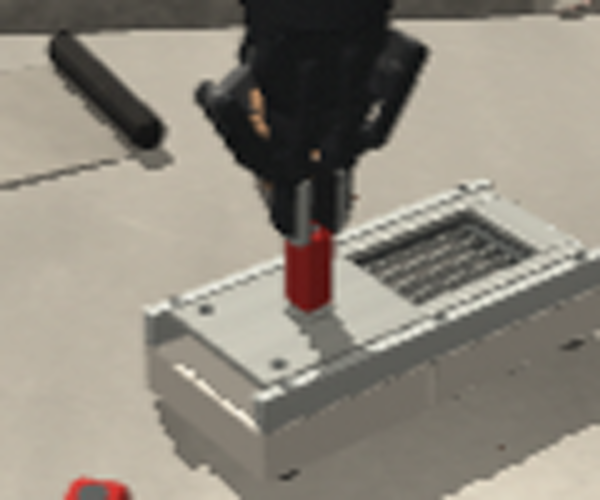

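The pin's handle and shoulder look down on the cover plate. I'll check with a gentle push that z no longer moves.

Run:
```python
from h import *
s=st();p=status.current_tool_pos()
for k in(1.5,3,4.5):
    hit=arm.move_linear(p-[0,0,k],max_speed=10,guard=9);print(hit,st())
    if hit: break
```

```text
False [ 3.16 -1.12  5.94 -0.73  1.26  8.16 29.12]
False [ 3.43 -1.31  5.87 -1.81  1.23 12.05 29.42]
False [ 3.69 -1.48  5.82 -3.43  2.18 17.34 29.72]
```

Run:
```python
from h import *
arm.move_linear(at(2.3,5.6,-.8),max_speed=15);print(st())
gripper_open();p=status.current_tool_pos()
arm.move_linear(np.array([p[0],p[1],190.]),max_speed=100)
arm.pause(.3)
fs={n:eyes.grab_frame(n) for n in("scene","side","wrist")}
top=AX+[0,0,105-0.]
for n,f in fs.items():
    q=proj(f,AX+[0,0,83]);print(n,q,[(c,s) for c,s in blobs(red(f)) if np.linalg.norm(c-q)<40])
W=fs["wrist"];save(W,"final");print(st())
f=fs["side"];c=proj(f,AX+[0,0,60]).astype(int);a=f["frame"][c[1]-45:c[1]+45,c[0]-60:c[0]+60]
b=W["frame"][60:320]
o=np.zeros((600,560,3),np.uint8);o[:260]=b;o[260:260+338,:450]=cv2.resize(a,(450,338),interpolation=cv2.INTER_CUBIC)
cv2.imwrite("pics/fin.png",o[:,:,::-1])
```

```text
[ 2.87 -1.    6.    2.42 -1.08  5.81 30.15]
scene [276.94123401 235.90768731] [(array([275.7, 236.3]), [272, 228, 8, 17, 107])]
side [255.78379139 197.28296716] [(array([256.4, 196.8]), [252, 188, 9, 18, 128])]
wrist [274.53846985 198.58919385] [(array([278.1, 199.2]), [267, 184, 23, 33, 586])]
[ 2.2100e+00 -8.1000e-01  1.1994e+02  2.8000e-01  2.0000e-01  5.0000e-02
  3.2580e+01]
```

View pics/fin.png

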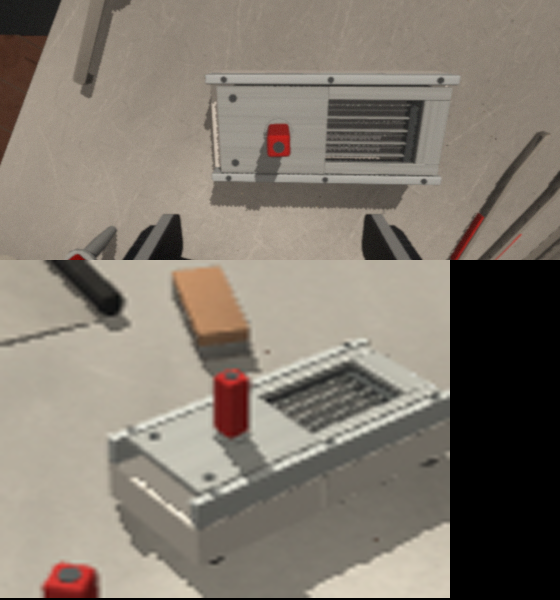

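The pin stands upright with its shoulder flat on the cover plate (handle at (278,139) in the wrist crop). The gripper is clear and the bystanders are untouched, so I'm handing in.

```bash
python3 -c "
from workcell import job_done
print(job_done())"
```

```text
the job is handed in; nothing more can be done
None
```

The pin is fully home through the cover plate, both blade carriers and the bore, shoulder down on the cover plate and released; I handed the job in at about 33 s of the 67 s allowed, and no verdict came back.

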